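Lock the air coupler on the engine test stand

TASK

On the engine test stand, tip the hinged bridge down until the brass adapter under it sits fully home in the coupler's mouth, then swing the two cam arms down together until both hang flat against the coupler, and let go. Keep the cam arms up until the adapter is in, and never let one arm hang well below level while the other is still above level. Leave the small engine, the tin and the screwdriver where they are.

Things in the scene. Friction and masses are not known exactly. Their poses are not given: they have to be found in the camera images.
- stand: Fixed engine test stand: dark steel base plate 210 x 100 x 12 mm, upright aluminium coupler (cup, mouth up), two hinge posts at x = -110 mm (22 mm along x, 48 mm over both along y, 114 mm high). Origin: underside, below the coupler's axis. z up; x points from the posts to the coupler; y runs through both cam arms' pivots (left arm at +y). Base runs from x = -160 to +50 mm.
- mouth (a point): Centre of the coupler's open mouth, level with its rim, 100 mm above the stand's underside. The coupler is 40 to 44 mm across; with the ears that carry the arm pivots it is 59 mm wide along y.
- bridge_hinge (a point): Middle of the bridge's hinge axis (parallel to the stand's y), 108 mm above the stand's underside, 110 mm from the coupler's axis.
- bridge (a joint): Steel bar 28 mm wide, 8 mm thick, reaching 156 mm from its hinge axis (axis at mid-thickness); a brass adapter 31 mm in diameter hangs under it 110 mm out, to 24 mm below mid-bar. Angle above level, rad: 0 = adapter fully home, on its stop; starts 0.7 to 1.15. Stiff hinge: stays where left; 1 to 6 N at its end pushes it down.
- bridge_end (a point): On the bar's top face, mid-width, 140 mm from the hinge axis (30 mm beyond the adapter), a good place to push. When the bridge is down the top face is 112 mm above the stand's underside; over the adapter a brass boss 20 mm across stands 4 mm higher.
- cam_left (a joint): Left cam arm (+y): steel lever 11 mm wide (x), 8 mm thick, with a crossbar 29 mm long, 9 mm thick at its end. Angle, rad: 0 = hanging straight down beside the coupler on its stop (locked), 1.57 = sticking out level to +y, more = above level; starts 1.75 to 2.2. Stays where left (friction 0.06 N m). Locked, both arms measure 59 mm over their outer faces.
- cam_right (a joint): Right cam arm (-y of the stand): mirror image of the left, same meaning of the value, its start drawn separately. The arms do not touch the bridge at any angle.
- cam_left_tip (a point): Middle of the left arm's crossbar, 52 mm from the pivot. The pivot axis is parallel to the stand's x, 25 mm to +y of the coupler's axis, 88 mm above the stand's underside (12 mm below the mouth).
- cam_right_tip (a point): Middle of the right arm's crossbar, 52 mm from its pivot, which lies 25 mm to -y of the coupler's axis at the same height.
- engine: Bystander: small model air engine, dark oval base 55 x 125 mm with an aluminium plate, 110 mm tall, 0.7 kg, loose. Origin: middle of its underside.
- tin: Bystander: open steel tin 80 x 100 x 28 mm with brass nuts, loose. Origin: middle of its underside.
- screwdriver: Bystander: screwdriver 170 mm long with a yellow handle, lying loose. Origin on its underside.

How it is judged:
By the outcome, as a careful person would: the job done as asked, in the order asked, and still so for the second after the job is handed in, with the robot touching nothing.
It also fails if it takes over 51 s, if anything falls off the work surface, if the arm or the gripper's body presses on something with over 40 N, if the wrist force passes 120 N, or if a joint passes its speed limit or range.

ROBOT

A 6-joint arm with a two-finger parallel gripper is mounted at the origin on the work surface. World frame = base frame: x ahead of the robot, y to its left, z up, the work surface at z = 0. Lengths are in mm, angles in rad, forces in N, time in s.
With the tool pointing down it reaches from about 350 to 975 mm from the base axis. Payload 7.1 kg.
Tool frame: the origin (TCP) lies at the very end of the fingers, on their centre line; the grasp point (between the pads) lies 19 mm behind it; z points along the fingers, y is the direction in which the jaws open and shut (so a half turn about z gives the same grasp; the last joint's range is limited). The gripper opens to 88 mm and grips with 3 to 60 N. Pads are 20 mm wide; open, the fingers measure 115 mm over their backs; the gripper's body (75 mm by 178 mm) begins 61 mm behind the grasp point.
Start: joints at [1.254, 0.423, 1.63, -0, 1.089, -0.019], TCP at [183.354, 597.483, 222.675] pointing down, gripper open.
Joint ranges: [-3, 3], [-0.9, 2.11], [0.09, 2.58], [-1.31, 4.45], [0.11, 2.69], [-2.54, 2.54]. Speed limits (rad/s): [2.39, 2.39, 3.01, 3.14, 3.14, 3.14].

INTERFACE

Orientations are given as a rotation vector (axis times angle).
In Python, from workcell import monitor, vision, order, find_in, regions_of, place_of gives the robot as it stands. The module is installed in compiled form; this text tells all that it offers.
- The arm moves only by the tool carry_out, never from a script. Its argument "targets" is a list of rows, each a list of 3 entries, a list of its own where there are three numbers: the turn, a rotation vector about the world's x, y, z in degrees, then the shift along the world's x, y, z in mm, then the finger opening in mm, from 0 to 87.8. In form: [[[rx, ry, rz], [x, y, z], hand], ...]. A call has 1 to 10 rows; each row is the pose to reach, as a shift and turn from the pose commanded when the call began; what a row does not reach only later rows make up. A row lasts 1/12 s, in which the tool goes at most 41.7 mm and 7.16 degrees, less where a joint would pass 70% of its speed; a pose out of reach is approached as far as the arm can. A call with a gripper value outside its range is refused whole. The fingers move at their own pace and stop on an object; the grip force is fixed at half the most. Time passes only in rows, so rows that repeat a pose let the fingers close. It gives the time, the measured TCP pose, the force and the opening at its end, in the units of the state.
- monitor.get_obs(): the state, without advancing time (a new reading comes with each control period).
- vision.get_image(name): name is "scene" or "side" or "wrist"; returns the picture (400x640x3 uint8, red, green, blue); there is no depth.
- vision.camera_model(name): a dict with "K" (3x3 intrinsics, pixels), "dist" ([k1, k2, p1, p2, k3] as OpenCV has them; the pictures are not rectified), "rvec" (rotation vector, rad) and "tvec" (3), from world to camera coordinates, as OpenCV has them. Camera axes: x right, y down, z forward; pixel columns grow to the right and rows downward; lengths in mm; the calibration is good to about 2 mm. A picture is of the moment at which its call begins: read the wrist's pose just before it. camera_model takes no time and is no camera call; for the wrist camera it gives the pose at the moment of the call.
- order.close_job(): hands the job in, once; it reports no verdict.
Trained networks look in the newest picture that a camera, given by its name, has taken for a name from the list of things; names that differ only in an ending like _2 or _b are one class to them, and where a whole thing is asked for, a point or a joint stands for the part that bears it (a point fixed in the world has none). Each returns a list of dicts, best first, with "confidence" (0 to 1); they miss things now and then, are a little off and sometimes report something else, mostly with a low value. They report only what shows in the picture. A call takes as long as a camera call.
- find_in(query, camera): "point" ([x, y, z] in mm, in the coordinates of the camera as it stood for that picture, good to about 4 mm: the middle of the surface that is visible of it).
- regions_of(query, camera): "mask" (400x640 bool, what is visible of it).
- place_of(query, camera): "point" ([x, y, z] in mm, in the coordinates of the camera as it stood for that picture, good to about 4 mm: a listed point, or the origin of a listed thing).
The state is a dict: "t": time; "qpos": joint angles; "qvel": joint speeds; "joint_torque": joint torques, N m; "ee_pos": TCP position; "orientation": TCP orientation; "ft_force": force on the tool from outside, world axes, zero at the start; "moment": the same for the moment, N m; "width": finger opening in mm.
Only numpy, scipy, OpenCV 4.12 (cv2) and the standard library are available. Lean on these libraries where they do the work, as an engineer would, in place of code of your own. Each camera call takes 0.05 s, during which the arm holds its last target.

## Working session

There is one attempt and no reset: what is moved stays moved. The work goes in short steps, Python scripts to look and compute and a tool call to move; the robot and the scene stay as the last step left them, time stands still between calls to the robot, and variables do not carry over. Pictures are saved under pics/ and viewed, and the job is handed in when it is done.

Besides the shell and the picture viewer there is one more tool, called after "Request:" by a JSON object that holds its "method" and its "body". carry_out: Moves the arm, as the interface text tells. Its arguments: {"type":"object","properties":{"targets":{"type":"array","items":{"type":"array"}}},"required":["targets"]}

```bash
mkdir -p pics
cat > h.py <<'E'
import numpy as np, cv2
from workcell import monitor, vision, order, find_in, regions_of, place_of
def snap(c,n):
    im=vision.get_image(c); cv2.imwrite(f'pics/{n}.png',im[:,:,::-1]); return im
def w(c,p):
    m=vision.camera_model(c); R=cv2.Rodrigues(np.array(m['rvec'],float))[0]
    return R.T@(np.array(p)-np.array(m['tvec']).ravel())
def proj(c,P):
    m=vision.camera_model(c)
    return cv2.projectPoints(np.array(P,float).reshape(-1,1,3),np.array(m['rvec'],float),np.array(m['tvec'],float),np.array(m['K']),np.array(m['dist'],float))[0].reshape(-1,2)
E
python3 - <<'E'
from h import *
o=monitor.get_obs(); print({k:np.round(v,3) for k,v in o.items()})
for c in ['scene','side']:
    snap(c,c+'0')
    for q in ['stand','mouth','bridge_hinge','bridge_end','cam_left_tip','cam_right_tip','engine','tin','screwdriver']:
        r=place_of(q,c)
        print(c,q,[(np.round(w(c,d['point']),1),round(d['confidence'],2)) for d in r[:2]])
print(monitor.get_obs()['t'])
E
```

```text
{'t': np.float64(0.0), 'qpos': array([ 1.254,  0.424,  1.631, -0.   ,  1.089, -0.019]), 'qvel': array([ 0.002,  0.001,  0.   ,  0.   ,  0.   , -0.   ]), 'joint_torque': array([ 0.0000e+00, -5.4462e+01, -2.7367e+01,  6.4000e-02,  2.3000e-02,
       -0.0000e+00]), 'ee_pos': array([183.16 , 596.978, 221.889]), 'orientation': array([-4.660e-01, -3.107e+00,  2.000e-03]), 'ft_force': array([-0.274,  0.328,  0.295]), 'moment': array([0.01 , 0.044, 0.022]), 'width': np.float64(87.624)}
scene stand [(array([617.1, -17.3,   4.8]), 0.65)]
scene mouth [(array([616.9, -16.5, 103.5]), 0.95)]
scene bridge_hinge [(array([511.9,  12.8, 110.2]), 0.9)]
scene bridge_end [(array([579.9,  -7.4, 228. ]), 0.95)]
scene cam_left_tip [(array([615.2, -19.1,   4. ]), 0.63), (array([635.1,  50.5, 114. ]), 0.62)]
scene cam_right_tip [(array([596.1, -92. , 101.4]), 0.54)]
scene engine [(array([656.1, 192.2,   3.2]), 0.9)]
scene tin [(array([ 574.5, -210.6,    3.5]), 0.88)]
scene screwdriver [(array([779.5, -12.5,   1.4]), 0.8)]
side stand [(array([617.2, -18.3,   1.2]), 0.75)]
side mouth [(array([613.5, -17.6, 104.7]), 0.61)]
side bridge_hinge [(array([507.9,   7.6, 107.6]), 0.73)]
side bridge_end []
side cam_left_tip [(array([633.8,  53.4, 115.4]), 0.39)]
side cam_right_tip []
side engine [(array([580.3,  -8.7, 233.8]), 0.73), (array([653.3, 187.5,   3.8]), 0.61)]
side tin [(array([ 572.6, -216.5,    2.9]), 0.81)]
side screwdriver [(array([ 7.805e+02, -1.140e+01, -1.000e-01]), 0.74)]
1.0
```

View pics/scene0.png

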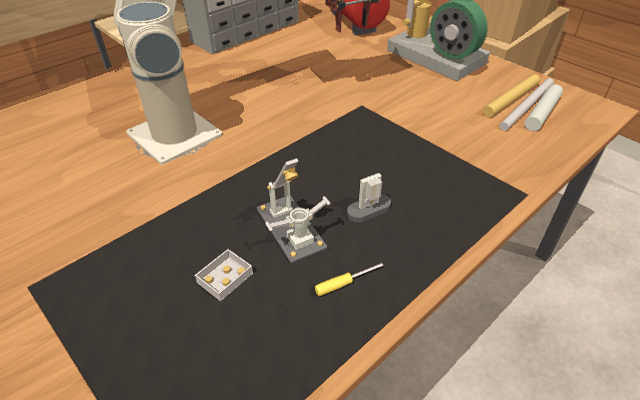

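View pics/side0.png

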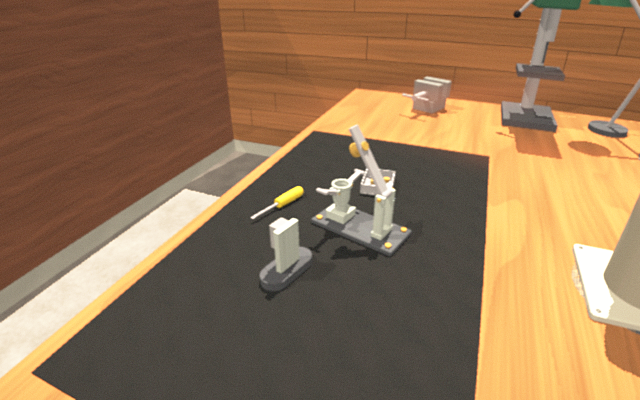

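```bash
cat >> h.py <<'E'
def frame(x,y,yaw):
    c,s=np.cos(yaw),np.sin(yaw); R=np.array([[c,-s,0],[s,c,0],[0,0,1]]); return lambda P:(np.array(P,float)@R.T)+[x,y,0]
def overlay(c,src,n,x,y,yawd,ab,al,ar,crop):
    f=frame(x,y,np.radians(yawd)); im=cv2.imread(src); x0,y0,x1,y1=crop; k=min(780//(x1-x0),580//(y1-y0))
    im=cv2.resize(im[y0:y1,x0:x1],None,fx=k,fy=k,interpolation=cv2.INTER_CUBIC)
    def pl(P,col,cl=False):
        p=((proj(c,f(P))-[x0,y0]+.5)*k).astype(np.int32); cv2.polylines(im,[p],cl,col,1)
    pl([[-160,-50,12],[50,-50,12],[50,50,12],[-160,50,12]],(0,0,255),True)
    t=np.linspace(0,6.28,40); pl(np.c_[21*np.cos(t),21*np.sin(t),0*t+100],(0,255,0),True)
    pl([[-121,-24,114],[-99,-24,114],[-99,24,114],[-121,24,114]],(255,0,255),True)
    B=lambda s,v,h:[-110+s*np.cos(ab)-h*np.sin(ab),v,108+s*np.sin(ab)+h*np.cos(ab)]
    pl([B(10,-14,4),B(156,-14,4),B(156,14,4),B(10,14,4)],(255,255,0),True)
    for sg,a in((1,al),(-1,ar)):
        q=lambda r,xx:[xx,sg*(25+r*np.sin(a)),88-r*np.cos(a)]
        pl([q(0,0),q(52,0)],(0,128,255)); pl([q(52,-14.5),q(52,14.5)],(0,128,255))
    cv2.imwrite(f'pics/{n}.png',im)
E
python3 - <<'E'
from h import *
R=cv2.Rodrigues(np.array(monitor.get_obs()['orientation'],float))[0]; print(R.round(3))
overlay('scene','pics/scene0.png','ovs0',615.5,-17,-14.4,1.03,2.08,1.82,(240,150,360,270))
overlay('side','pics/side0.png','ovd0',615.5,-17,-14.4,1.03,2.08,1.82,(300,115,430,255))
E
```

```text
[[-0.956  0.293 -0.   ]
 [ 0.293  0.956  0.   ]
 [ 0.     0.    -1.   ]]
```

View pics/ovs0.png

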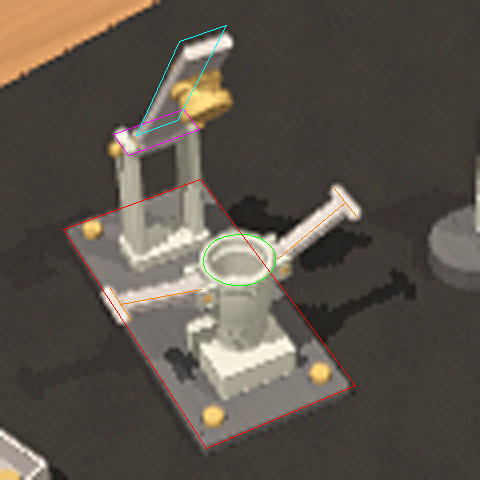

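View pics/ovd0.png

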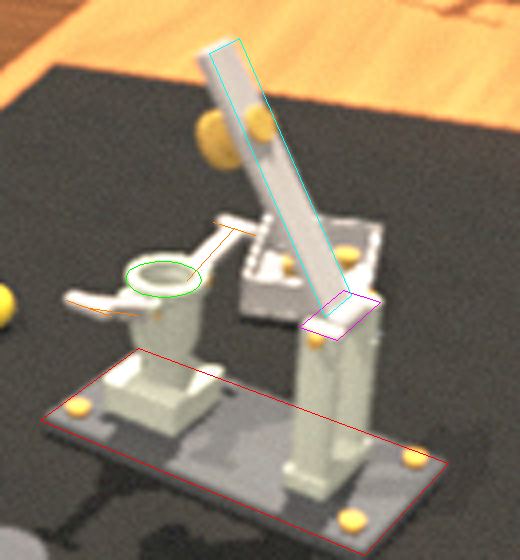

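Request:
{"method": "carry_out", "body": {"targets": [[[0,0,2.6],[20,-32,5],0],[[0,0,2.6],[40,-64,10],0],[[0,0,2.6],[60,-96,20],0],[[0,0,2.6],[80,-128,30],0],[[0,0,2.6],[100,-160,38],0],[[0,0,2.6],[120,-192,38],0],[[0,0,2.6],[140,-224,38],0],[[0,0,2.6],[160,-256,38],0],[[0,0,2.6],[180,-288,38],0],[[0,0,2.6],[200,-320,38],0]]}}

```text
t: 1.83
ee_pos: [384.0, 275.9, 261.0]
orientation: [0.395, 3.116, 0.001]
ft_force: [0.3, 0.8, -0.3]
width: 24.5
```

Request:
{"method": "carry_out", "body": {"targets": [[[0,0,0],[20,-32,0],0],[[0,0,0],[40,-64,0],0],[[0,0,0],[60,-96,0],0],[[0,0,0],[80,-128,0],0],[[0,0,0],[100,-160,0],0],[[0,0,0],[120,-192,0],0],[[0,0,0],[140,-224,0],0],[[0,0,0],[158,-254,0],0],[[0,0,0],[170,-274,0],0],[[0,0,0],[174,-279,0],0]]}}

```text
t: 2.67
ee_pos: [559.0, -4.6, 260.7]
orientation: [0.4, 3.115, -0.001]
ft_force: [-0.2, -0.9, 0.6]
width: 0.7
```

Run:
```python
from h import *
o=monitor.get_obs(); print({k:np.round(v,3) for k,v in o.items()})
snap('side','side1');snap('scene','scene1')
R=cv2.Rodrigues(np.array(o['orientation'],float))[0]; print(R.round(3))
overlay('scene','pics/scene1.png','ovs1',615.5,-17,-14.4,.97,2.08,1.82,(240,100,360,240))
overlay('side','pics/side1.png','ovd1',615.5,-17,-14.4,.97,2.08,1.82,(290,75,430,255))
```

```text
{'t': np.float64(2.667), 'qpos': array([-2.900e-02,  2.830e-01,  1.743e+00, -1.000e-03,  1.115e+00,
       -1.344e+00]), 'qvel': array([-0.055,  0.054, -0.064,  0.024,  0.038, -0.056]), 'joint_torque': array([ -0.519, -46.17 , -27.555,  -0.122,   0.083,  -0.281]), 'ee_pos': array([558.996,  -4.557, 260.739]), 'orientation': array([ 4.000e-01,  3.115e+00, -1.000e-03]), 'ft_force': array([-0.176, -0.933,  0.644]), 'moment': array([-0.024, -0.007, -0.024]), 'width': np.float64(0.725)}
[[-0.968  0.253  0.001]
 [ 0.253  0.968 -0.001]
 [-0.001 -0.    -1.   ]]
```

View pics/ovd1.png

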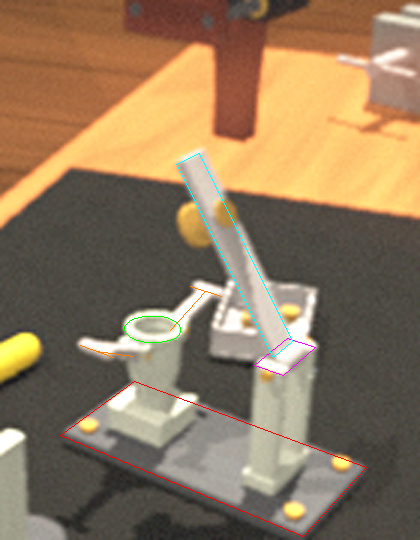

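View pics/ovs1.png

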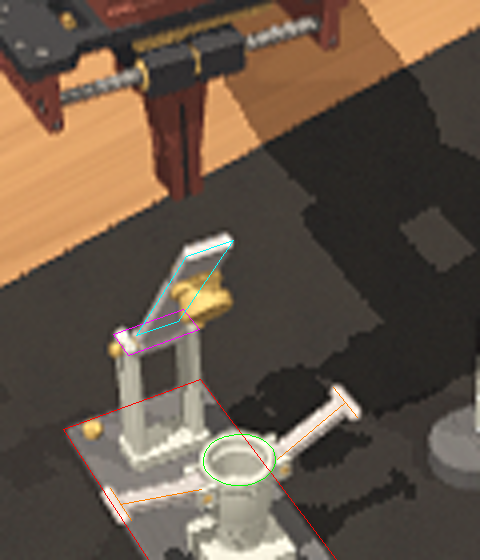

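Request:
{"method": "carry_out", "body": {"targets": [[[0,0,0],[9.7,-2.5,-16],0],[[0,0,0],[19.4,-5,-29],0],[[0,0,0],[26.2,-6.7,-37],0],[[0,0,0],[34.9,-9,-44],0],[[0,0,0],[43.2,-11.1,-52],0],[[0,0,0],[50.4,-12.9,-61],0],[[0,0,0],[57.1,-14.7,-70],0],[[0,0,0],[63.4,-16.3,-80],0],[[0,0,0],[68.8,-17.7,-90],0],[[0,0,0],[73.2,-18.8,-100.6],0]]}}

```text
t: 3.6
ee_pos: [631.2, -20.6, 159.1]
orientation: [0.396, 3.116, -0.0]
ft_force: [-0.9, 0.8, 1.2]
width: 0.6
```

Run:
```python
from h import *
o=monitor.get_obs(); print({k:np.round(v,2) for k,v in o.items() if k in('ee_pos','ft_force')})
snap('side','side2')
overlay('side','pics/side2.png','ovd2',615.5,-17,-14.4,.34,2.08,1.82,(290,75,430,255))
```

```text
{'ee_pos': array([631.24, -20.56, 159.09]), 'ft_force': array([-0.89,  0.8 ,  1.18])}
```

View pics/ovd2.png

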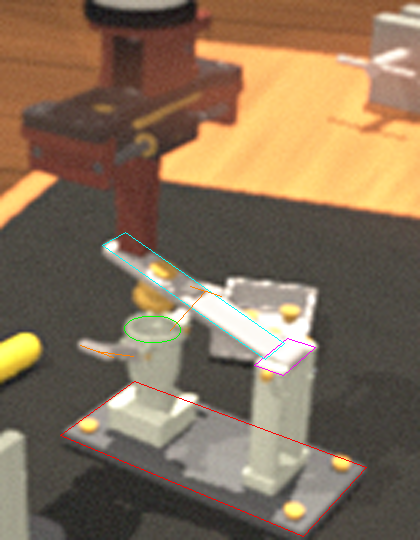

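Request:
{"method": "carry_out", "body": {"targets": [[[0,0,0],[3.6,-0.9,-11],0],[[0,0,0],[6.4,-1.6,-22],0],[[0,0,0],[8.2,-2.1,-33.5],0],[[0,0,0],[9,-2.3,-41],0],[[0,0,0],[9.3,-2.4,-45],0],[[0,0,0],[9.3,-2.4,-47],0],[[0,0,0],[9.3,-2.4,-48],0],[[0,0,0],[9.3,-2.4,-48],0]]}}

```text
t: 4.32
ee_pos: [639.8, -22.8, 115.0]
orientation: [0.395, 3.116, -0.0]
ft_force: [-10.1, 0.4, 25.6]
width: 0.3
```

Run:
```python
from h import *
o=monitor.get_obs(); print({k:np.round(v,2) for k,v in o.items() if k in('ee_pos','ft_force')})
snap('side','side3');snap('scene','scene3')
overlay('side','pics/side3.png','ovd3',615.5,-17,-14.4,.0,2.08,1.82,(290,115,430,255))
overlay('scene','pics/scene3.png','ovs3',615.5,-17,-14.4,.0,2.08,1.82,(240,120,360,240))
```

```text
{'ee_pos': array([639.81, -22.77, 115.  ]), 'ft_force': array([-10.09,   0.39,  25.57])}
```

View pics/ovd3.png

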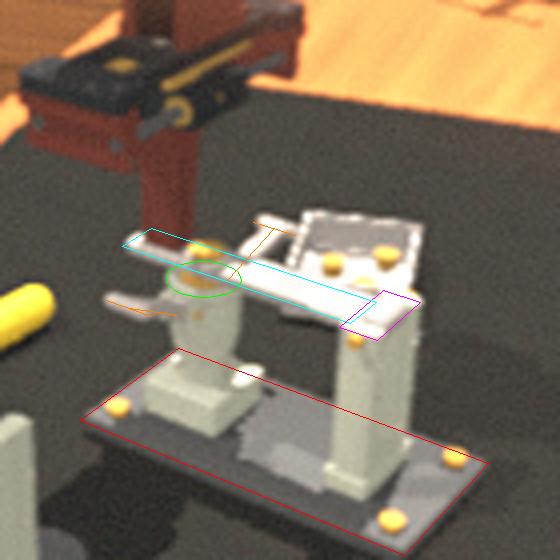

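View pics/ovs3.png

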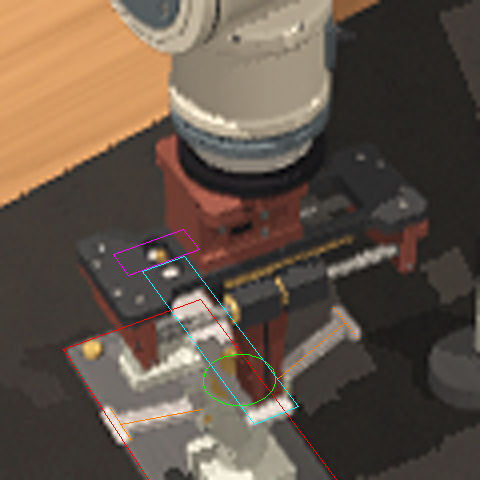

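Request:
{"method": "carry_out", "body": {"targets": [[[0,0,0],[0,0,-0.7],0],[[0,0,0],[0,0,-1.4],0],[[0,0,0],[0,0,-1.4],0]]}}

```text
t: 4.67
ee_pos: [639.9, -22.7, 114.9]
orientation: [0.395, 3.116, -0.0]
ft_force: [-14.1, 1.0, 34.6]
width: 0.6
```

Request:
{"method": "carry_out", "body": {"targets": [[[0,0,0],[0,0,8],0],[[0,0,0],[0,0,30],0],[[0,0,0],[0,0,60],0],[[0,0,0],[-8,2,90],60],[[0,0,0],[-18,4,115],87.8],[[0,0,0],[-24.3,5.7,130],87.8],[[0,0,0],[-24.3,5.7,130],87.8],[[0,0,0],[-24.3,5.7,130],87.8],[[0,0,0],[-24.3,5.7,130],87.8]]}}

```text
t: 5.42
ee_pos: [615.3, -17.1, 239.4]
orientation: [-0.395, -3.115, 0.0]
ft_force: [0.1, -0.1, -0.5]
width: 37.4
```

Run:
```python
from h import *
o=monitor.get_obs(); print({k:np.round(v,2) for k,v in o.items() if k in('ee_pos','ft_force','width','t')})
snap('side','side4');snap('scene','scene4');snap('wrist','wrist4')
for c in ['scene','side','wrist']:
    for q in ['mouth','bridge_hinge','bridge_end','cam_left_tip','cam_right_tip']:
        r=place_of(q,c)
        print(c,q,[(np.round(w(c,d['point']),1),round(d['confidence'],2)) for d in r[:2]])
for n,a in((0,0.),(1,.05)):
  overlay('side','pics/side4.png',f'ovd4{n}',614.5,-19,-14.4,a,2.08,1.82,(290,115,430,255))
overlay('scene','pics/scene4.png','ovs4',615.5,-17,-14.4,.0,2.08,1.82,(240,150,360,270))
overlay('wrist','pics/wrist4.png','ovw4',615.5,-17,-14.4,.0,2.08,1.82,(0,0,640,400))
```

```text
{'t': np.float64(5.42), 'ee_pos': array([615.26, -17.06, 239.42]), 'ft_force': array([ 0.05, -0.06, -0.5 ]), 'width': np.float64(37.45)}
scene mouth [(array([615.4, -16.8, 104.3]), 0.57), (array([643.4, -25. , 112.3]), 0.25)]
scene bridge_hinge [(array([512.8,  12. , 114. ]), 0.82)]
scene bridge_end [(array([646.8, -25.7, 111.8]), 0.87)]
scene cam_left_tip [(array([638.9,  52.1, 112.2]), 0.58), (array([ 576.9, -211.8,    6.6]), 0.37)]
scene cam_right_tip [(array([595.9, -90.4, 100.9]), 0.43)]
side mouth []
side bridge_hinge [(array([507.3,   4.9, 108.2]), 0.64)]
side bridge_end [(array([644. , -29.5, 115.7]), 0.97)]
side cam_left_tip [(array([633.7,  51.7, 115. ]), 0.53)]
side cam_right_tip [(array([592.9, -95.8, 100.8]), 0.44), (array([642.8, -27.7, 116.3]), 0.2)]
wrist mouth [(array([618.2, -13.5, 107.7]), 0.78)]
wrist bridge_hinge [(array([512.1,   7.9, 111.2]), 0.82)]
wrist bridge_end [(array([647.6, -23.2, 115.2]), 0.64)]
wrist cam_left_tip [(array([637.4,  52.4, 115.1]), 0.8)]
wrist cam_right_tip [(array([593.1, -92.5, 100.8]), 0.57)]
```

View pics/ovd40.png

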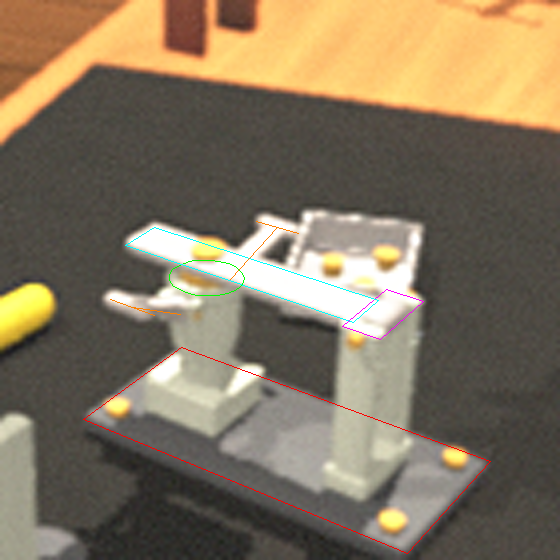

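View pics/ovs4.png

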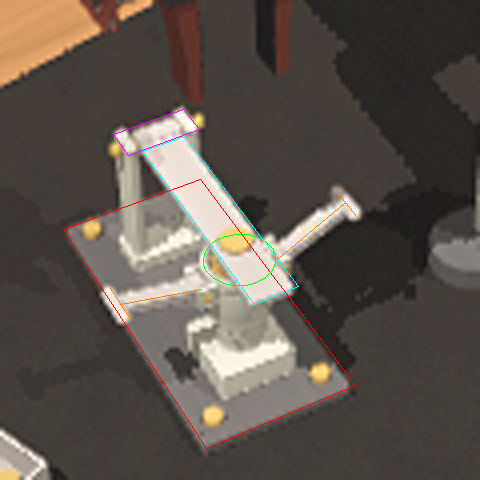

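View pics/ovw4.png

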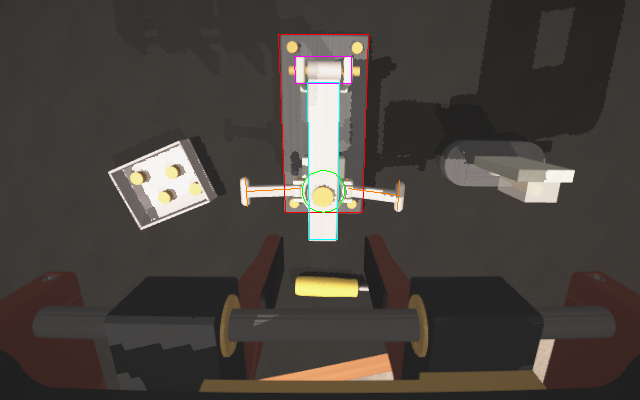

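Request:
{"method": "carry_out", "body": {"targets": [[[0,0,0],[20,-5,-10],0],[[0,0,0],[38.7,-9.9,-40],0],[[0,0,0],[38.7,-9.9,-75],0],[[0,0,0],[38.7,-9.9,-105],0],[[0,0,0],[38.7,-9.9,-117],0],[[0,0,0],[38.7,-9.9,-123],0],[[0,0,0],[38.7,-9.9,-125.5],0],[[0,0,0],[38.7,-9.9,-125.5],0],[[0,0,0],[38.7,-9.9,-125.5],0]]}}

```text
t: 7.07
ee_pos: [655.4, -27.0, 117.0]
orientation: [0.395, 3.114, 0.0]
ft_force: [-0.8, 0.3, 0.5]
width: 31.1
```

Request:
{"method": "carry_out", "body": {"targets": [[[0,0,0],[0,0,3],0],[[0,0,0],[0,0,3],0],[[0,0,0],[0,0,3],0],[[0,0,0],[0,0,3],0],[[0,0,0],[0,0,3],0],[[0,0,0],[0,0,3],0]]}}

```text
t: 7.57
ee_pos: [654.2, -26.9, 118.3]
orientation: [0.395, 3.117, -0.0]
ft_force: [0.9, 1.1, -0.1]
width: 0.5
```

Request:
{"method": "carry_out", "body": {"targets": [[[0,0,0],[0,0,-2],0],[[0,0,0],[0,0,-3.5],0],[[0,0,0],[0,0,-4],0],[[0,0,0],[0,0,-4],0]]}}

```text
t: 7.9
ee_pos: [654.4, -26.9, 115.2]
orientation: [0.395, 3.116, 0.0]
ft_force: [-2.9, 0.6, 9.8]
width: 0.5
```

Request:
{"method": "carry_out", "body": {"targets": [[[0,0,0],[0,0,-1.5],0],[[0,0,0],[0,0,-3],0],[[0,0,0],[0,0,-3],0],[[0,0,0],[0,0,-3],0]]}}

```text
t: 8.23
ee_pos: [654.5, -26.9, 114.8]
orientation: [0.395, 3.116, 0.0]
ft_force: [-11.1, 0.3, 28.4]
width: 0.4
```

Run:
```python
from h import *
for c in ['scene','side']:
    snap(c,c+'5')
    for q in ['stand','mouth','bridge_hinge','bridge_end','engine','tin','screwdriver']:
        r=place_of(q,c)
        print(c,q,[(np.round(w(c,d['point']),1),round(d['confidence'],2)) for d in r[:1]])
print(monitor.get_obs()['t'])
```

```text
scene stand [(array([616.3, -17.5,   5.7]), 0.68)]
scene mouth [(array([513.1,  15.5, 110.3]), 0.71)]
scene bridge_hinge [(array([511.6,  11.6, 112.2]), 0.62)]
scene bridge_end [(array([644.8, -27.3, 113.7]), 0.68)]
scene engine [(array([652.3, 192. ,   2.8]), 0.95)]
scene tin [(array([ 573.5, -211.2,    3.5]), 0.95)]
scene screwdriver [(array([ 7.802e+02, -1.190e+01,  6.000e-01]), 0.83)]
side stand [(array([ 6.147e+02, -1.860e+01, -5.000e-01]), 0.89)]
side mouth [(array([614.3, -17.8, 102.5]), 0.68)]
side bridge_hinge [(array([507.7,   9. , 110.1]), 0.89)]
side bridge_end [(array([642.7, -28.1, 117.2]), 0.86)]
side engine [(array([655.8, 188.3,   6.3]), 0.63)]
side tin [(array([ 572. , -217.3,   -1.1]), 0.79)]
side screwdriver [(array([780.3, -13.4,   3.8]), 0.86)]
9.0333
```

Request:
{"method": "carry_out", "body": {"targets": [[[0,0,0],[0,0,8],0],[[0,0,0],[0,0,30],0],[[0,0,0],[0,0,60],87.8],[[0,0,0],[-15,4,80],87.8],[[0,0,0],[-30,7.5,80],87.8],[[0,0,0],[-38.7,9.9,80],87.8],[[0,0,0],[-38.7,9.9,80],87.8],[[0,0,0],[-38.7,9.9,80],87.8],[[0,0,0],[-38.7,9.9,80],87.8],[[0,0,0],[-38.7,9.9,80],87.8]]}}

```text
t: 9.87
ee_pos: [615.9, -17.1, 190.4]
orientation: [-0.395, -3.116, 0.0]
ft_force: [0.4, -0.4, -0.9]
width: 50.5
```

Request:
{"method": "carry_out", "body": {"targets": [[[0,0,0],[0,0,0],87.8],[[0,0,0],[0,0,0],87.8],[[0,0,0],[0,0,0],87.8],[[0,0,0],[0,0,0],87.8],[[0,0,0],[0,0,0],87.8],[[0,0,0],[0,0,0],87.8],[[0,0,0],[0,0,0],87.8],[[0,0,0],[0,0,0],87.8]]}}

```text
t: 10.53
ee_pos: [615.6, -17.0, 191.2]
orientation: [0.395, 3.116, -0.0]
ft_force: [0.0, -0.0, 0.3]
width: 87.9
```

Run:
```python
from h import *
o=monitor.get_obs(); print({k:np.round(v,2) for k,v in o.items() if k in('ee_pos','ft_force','width','t')})
snap('wrist','wrist6'); print(vision.camera_model('wrist')['tvec'])
overlay('wrist','pics/wrist6.png','ovw6',615.5,-17,-14.4,.0,2.08,1.82,(0,0,640,400))
```

```text
{'t': np.float64(10.53), 'ee_pos': array([615.56, -17.02, 191.24]), 'ft_force': array([ 0.02, -0.01,  0.3 ]), 'width': np.float64(87.92)}
[-137.49497701 -601.33374158  191.64024068]
```

View pics/ovw6.png

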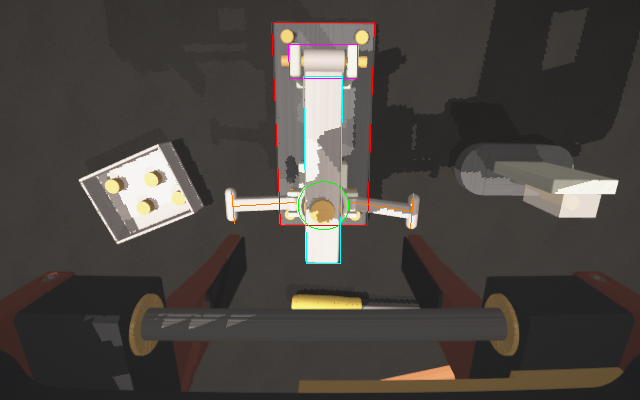

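Request:
{"method": "carry_out", "body": {"targets": [[[0,0,0],[0,0,-20],87.8],[[0,0,0],[0,0,-45],87.8],[[0,0,0],[0,0,-62],87.8],[[0,0,0],[0,0,-72],87.8],[[0,0,0],[0,0,-80],87.8],[[0,0,0],[0,0,-86],87.8],[[0,0,0],[0,0,-90],87.8],[[0,0,0],[0,0,-90],87.8]]}}

```text
t: 11.25
ee_pos: [615.9, -17.0, 101.2]
orientation: [0.395, 3.116, 0.0]
ft_force: [0.6, -0.1, -1.0]
width: 88.0
```

Run:
```python
from h import *
o=monitor.get_obs(); print({k:np.round(v,2) for k,v in o.items() if k in('ee_pos','ft_force','width','t')})
snap('wrist','wrist7'); snap('side','side7');snap('scene','scene7')
a=cv2.imread('pics/side7.png')[95:255,260:450];b=cv2.imread('pics/scene7.png')[120:280,230:400]
cv2.imwrite('pics/c7.png',cv2.resize(np.hstack([a,b]),None,fx=2.2,fy=2.2,interpolation=cv2.INTER_CUBIC))
```

```text
{'t': np.float64(11.25), 'ee_pos': array([615.87, -16.98, 101.17]), 'ft_force': array([ 0.62, -0.14, -0.95]), 'width': np.float64(88.04)}
```

View pics/c7.png

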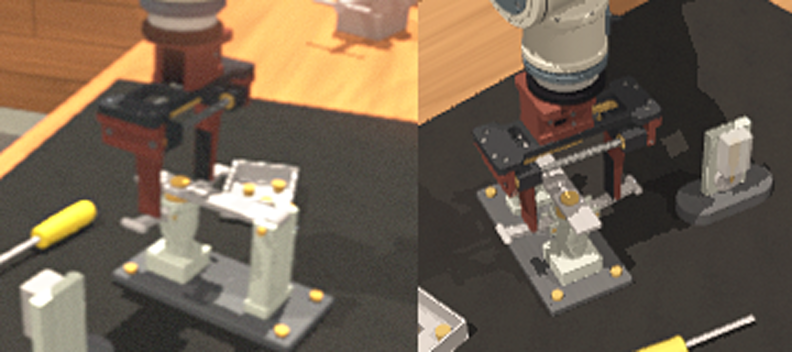

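View pics/wrist7.png

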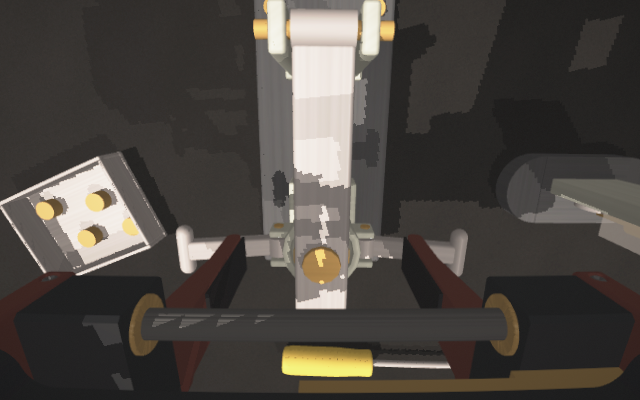

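Request:
{"method": "carry_out", "body": {"targets": [[[0,0,0],[0,0,-5],87.8],[[0,0,0],[0,0,-10],87.8],[[0,0,0],[0,0,-15],87.8],[[0,0,0],[0,0,-20],87.8],[[0,0,0],[0,0,-25],87.8],[[0,0,0],[0,0,-30],87.8],[[0,0,0],[0,0,-35],87.8],[[0,0,0],[0,0,-40],87.8],[[0,0,0],[0,0,-44],87.8],[[0,0,0],[0,0,-44],87.8]]}}

```text
t: 12.23
ee_pos: [615.2, -17.0, 56.3]
orientation: [-0.395, -3.116, 0.0]
ft_force: [0.9, -0.3, 0.3]
width: 88.4
```

Run:
```python
from h import *
o=monitor.get_obs(); print({k:np.round(v,2) for k,v in o.items() if k in('ee_pos','ft_force','width','t')})
snap('wrist','wrist8'); snap('side','side8');snap('scene','scene8')
a=cv2.imread('pics/side8.png')[95:255,260:450];b=cv2.imread('pics/scene8.png')[120:280,230:400]
cv2.imwrite('pics/c8.png',cv2.resize(np.hstack([a,b]),None,fx=2.2,fy=2.2,interpolation=cv2.INTER_CUBIC))
```

```text
{'t': np.float64(12.23), 'ee_pos': array([615.25, -17.02,  56.25]), 'ft_force': array([ 0.91, -0.29,  0.31]), 'width': np.float64(88.39)}
```

View pics/c8.png

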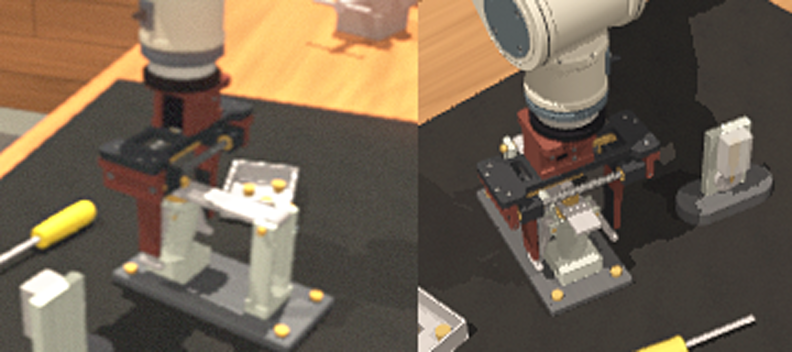

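View pics/wrist8.png

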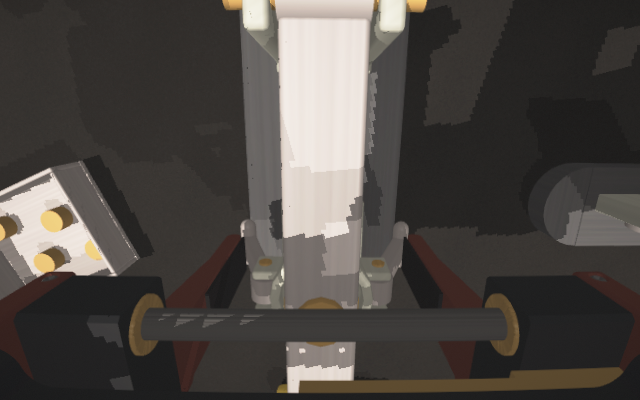

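Request:
{"method": "carry_out", "body": {"targets": [[[0,0,0],[0,0,-3],87.8],[[0,0,0],[0,0,-5],80],[[0,0,0],[0,0,-5],74],[[0,0,0],[0,0,-5],68],[[0,0,0],[0,0,-5],63],[[0,0,0],[0,0,-5],58],[[0,0,0],[0,0,-5],56],[[0,0,0],[0,0,-5],56],[[0,0,0],[0,0,-5],56],[[0,0,0],[0,0,-5],56]]}}

```text
t: 13.22
ee_pos: [614.8, -18.1, 51.6]
orientation: [-0.395, -3.115, 0.002]
ft_force: [-0.4, -5.9, -3.8]
width: 62.8
```

Request:
{"method": "carry_out", "body": {"targets": [[[0,0,0],[0,0,0],56],[[0,0,0],[0,0,0],56],[[0,0,0],[0,0,0],56],[[0,0,0],[0,0,0],56]]}}

```text
t: 13.55
ee_pos: [614.7, -18.0, 51.6]
orientation: [-0.395, -3.115, 0.002]
ft_force: [-0.4, -6.4, -3.5]
width: 63.1
```

Run:
```python
from h import *
snap('wrist','wrist9'); snap('side','side9');snap('scene','scene9')
a=cv2.imread('pics/side9.png')[115:235,290:430];b=cv2.imread('pics/scene9.png')[160:280,240:360]
cv2.imwrite('pics/c9.png',cv2.resize(np.hstack([a,b]),None,fx=3,fy=3,interpolation=cv2.INTER_CUBIC))
```

```text
(no output)
```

View pics/c9.png

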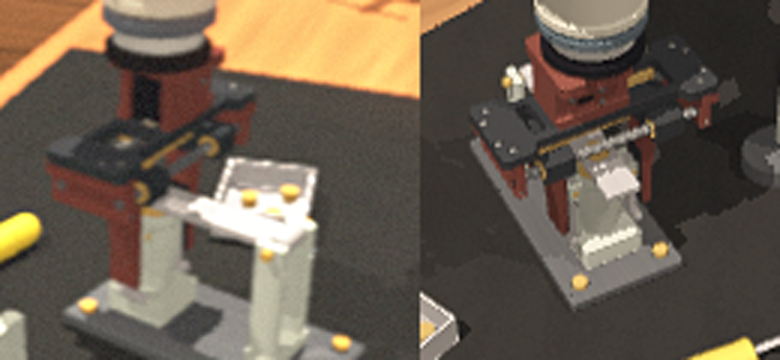

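View pics/wrist9.png

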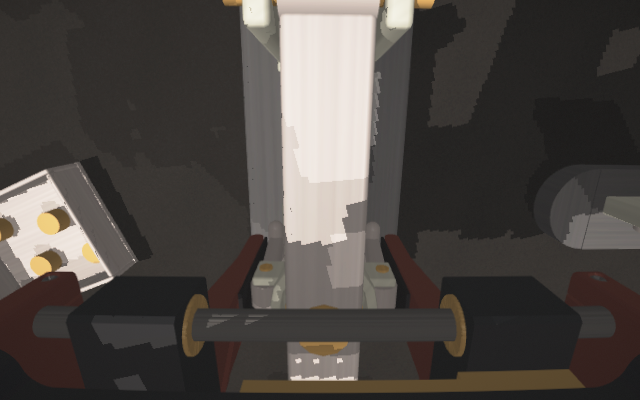

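Request:
{"method": "carry_out", "body": {"targets": [[[0,0,0],[-0.2,-0.8,0],45],[[0,0,0],[-0.3,-1.2,0],30],[[0,0,0],[-0.3,-1.2,0],30],[[0,0,0],[-0.3,-1.2,0],30],[[0,0,0],[-0.3,-1.2,0],30],[[0,0,0],[-0.3,-1.2,0],30]]}}

```text
t: 14.2
ee_pos: [614.8, -18.1, 51.7]
orientation: [-0.395, -3.116, 0.0]
ft_force: [0.6, 0.6, -9.5]
width: 62.5
```

Request:
{"method": "carry_out", "body": {"targets": [[[0,0,0],[0,0,0],87.8],[[0,0,0],[0,0,0],87.8],[[0,0,0],[0,0,0],87.8],[[0,0,0],[0,0,0],87.8],[[0,0,0],[0,0,0],87.8],[[0,0,0],[0,0,0],87.8],[[0,0,0],[0,0,0],87.8],[[0,0,0],[0,0,0],87.8],[[0,0,0],[0,0,0],87.8]]}}

```text
t: 14.95
ee_pos: [615.3, -18.2, 52.2]
orientation: [0.395, 3.117, 0.0]
ft_force: [-0.3, 0.2, -0.4]
width: 88.0
```

Request:
{"method": "carry_out", "body": {"targets": [[[0,0,0],[0,0,15],87.8],[[0,0,0],[0,0,40],87.8],[[0,0,0],[0,0,70],87.8],[[0,0,0],[0,0,105],87.8],[[0,0,0],[0,0,135],87.8],[[0,0,0],[0,0,150],87.8],[[0,0,0],[0,0,160],87.8],[[0,0,0],[0,0,160],87.8]]}}

```text
t: 15.62
ee_pos: [616.4, -18.3, 214.4]
orientation: [0.395, 3.113, 0.0]
ft_force: [0.6, 0.1, -1.1]
width: 87.9
```

Run:
```python
from h import *
o=monitor.get_obs(); print({k:np.round(v,2) for k,v in o.items() if k in('ee_pos','ft_force','width','t')})
snap('wrist','wrist10'); snap('side','side10');snap('scene','scene10')
overlay('side','pics/side10.png','ovd10',614.5,-19,-14.4,0,0,0,(290,115,430,255))
overlay('scene','pics/scene10.png','ovs10',615.5,-17,-14.4,.0,0,0,(240,150,360,270))
overlay('wrist','pics/wrist10.png','ovw10',615.5,-17,-14.4,.0,0,0,(200,0,460,200))
for n,c in(('side10',(290,115,430,255)),('scene10',(240,150,360,270)),('wrist10',(240,60,400,180))):
  im=cv2.imread(f'pics/{n}.png')[c[1]:c[3],c[0]:c[2]];cv2.imwrite(f'pics/z{n}.png',cv2.resize(im,None,fx=4,fy=4,interpolation=cv2.INTER_CUBIC))
```

```text
{'t': np.float64(15.62), 'ee_pos': array([616.39, -18.25, 214.42]), 'ft_force': array([ 0.55,  0.13, -1.06]), 'width': np.float64(87.87)}
```

View pics/zside10.png

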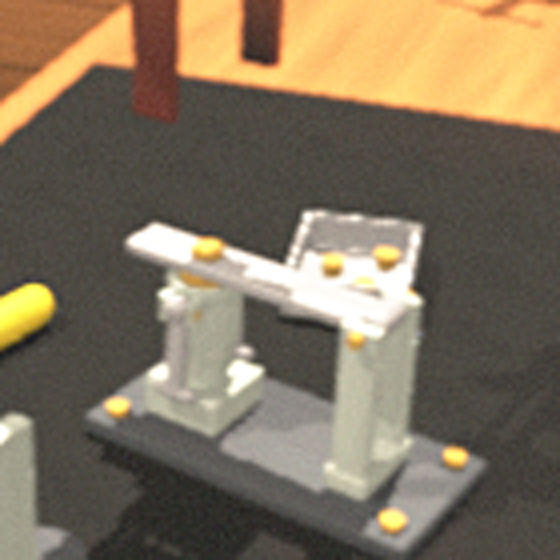

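View pics/zscene10.png

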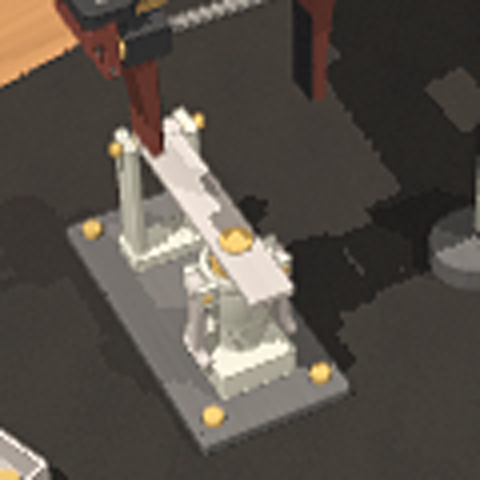

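View pics/zwrist10.png

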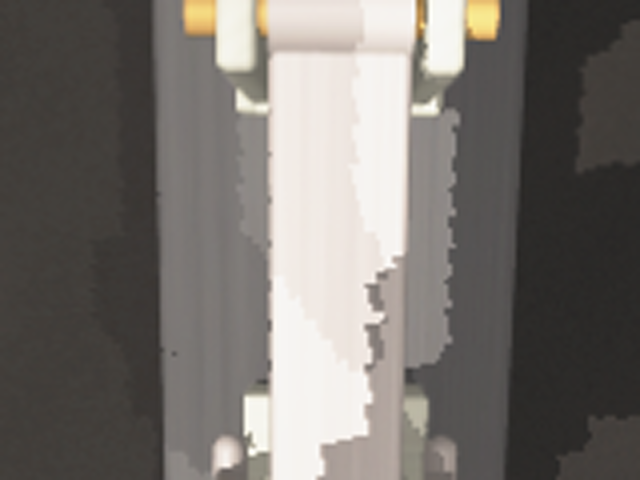

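View pics/ovw10.png

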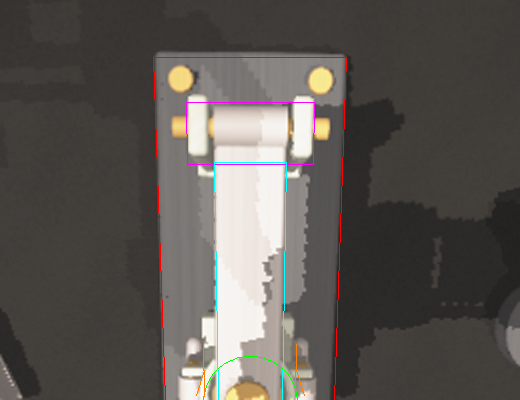

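View pics/ovs10.png

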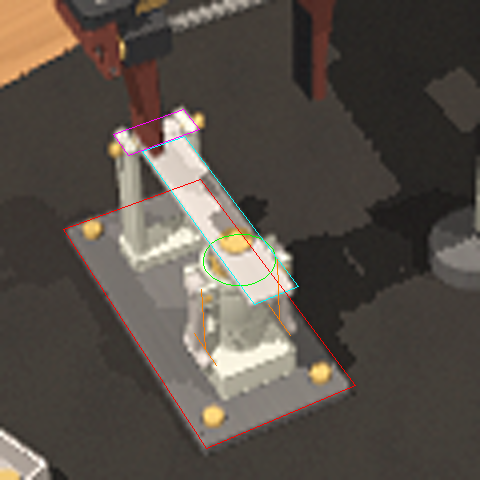

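Request:
{"method": "carry_out", "body": {"targets": [[[0,0,-7],[2,6,0],0],[[0,0,-14],[4,12,0],0],[[0,0,-21],[5,20,0],0],[[0,0,-28],[7,28,0],0],[[0,0,-35],[9,36,0],0],[[0,0,-42],[11,44,0],0],[[0,0,-49],[13,50,0],0],[[0,0,-56],[13.8,53.5,0],0],[[0,0,-63],[13.8,53.5,0],0],[[0,0,-70],[13.8,53.5,0],0]]}}

```text
t: 16.6
ee_pos: [628.0, 35.6, 209.9]
orientation: [-2.116, -2.318, 0.004]
ft_force: [-0.1, -0.7, 0.3]
width: 24.5
```

Request:
{"method": "carry_out", "body": {"targets": [[[0,0,-7],[0,0,0],0],[[0,0,-14],[0,0,0],0],[[0,0,-20],[0,0,0],0],[[0,0,-20],[0,0,0],0]]}}

```text
t: 16.93
ee_pos: [628.1, 35.3, 210.0]
orientation: [-2.485, -1.918, 0.004]
ft_force: [0.6, 0.6, -0.0]
width: 0.8
```

Request:
{"method": "carry_out", "body": {"targets": [[[-6,1.5,0],[0,0,-15],0],[[-12,3,0],[0,0,-45],0],[[-14.5,3.7,0],[0,0,-75],0],[[-14.5,3.7,0],[0,0,-105],0],[[-14.5,3.7,0],[0,0,-130],0],[[-14.5,3.7,0],[0,0,-150],0],[[-14.5,3.7,0],[0,0,-165],0],[[-14.5,3.7,0],[0,0,-174],0],[[-14.5,3.7,0],[0,0,-174],0]]}}

```text
t: 17.68
ee_pos: [627.5, 35.0, 35.8]
orientation: [2.344, 1.819, -0.313]
ft_force: [-0.3, 0.5, -0.7]
width: 0.3
```

Run:
```python
from h import *
o=monitor.get_obs(); print({k:np.round(v,2) for k,v in o.items() if k in('ee_pos','ft_force','width','t')})
print(cv2.Rodrigues(np.array(o['orientation'],float))[0].round(3))
snap('side','side11');snap('scene','scene11')
a=cv2.imread('pics/side11.png')[115:255,290:430];b=cv2.imread('pics/scene11.png')[140:280,240:380]
cv2.imwrite('pics/c11.png',cv2.resize(np.hstack([a,b]),None,fx=2.8,fy=2.8,interpolation=cv2.INTER_CUBIC))
```

```text
{'t': np.float64(17.68), 'ee_pos': array([627.51,  34.96,  35.78]), 'ft_force': array([-0.32,  0.46, -0.72]), 'width': np.float64(0.32)}
[[ 0.239  0.969 -0.068]
 [ 0.936 -0.248 -0.251]
 [-0.26  -0.003 -0.966]]
```

View pics/c11.png

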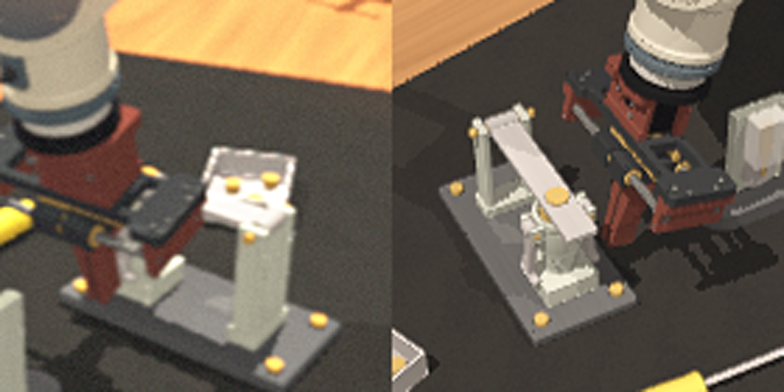

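Request:
{"method": "carry_out", "body": {"targets": [[[0,0,0],[-0.7,-2.9,0],0],[[0,0,0],[-1.5,-5.8,0],0],[[0,0,0],[-2.2,-8.7,0],0],[[0,0,0],[-2.7,-10.7,0],0],[[0,0,0],[-3.2,-12.6,0],0],[[0,0,0],[-3.5,-13.6,0],0],[[0,0,0],[-3.5,-13.6,0],0]]}}

```text
t: 18.37
ee_pos: [625.8, 21.5, 38.5]
orientation: [2.344, 1.816, -0.306]
ft_force: [0.2, -0.6, 1.4]
width: 0.6
```

Request:
{"method": "carry_out", "body": {"targets": [[[0,0,0],[-0.4,-1.5,0],0],[[0,0,0],[-0.7,-2.9,0],0],[[0,0,0],[-0.7,-2.9,0],0]]}}

```text
t: 18.62
ee_pos: [625.4, 19.7, 38.3]
orientation: [2.345, 1.816, -0.304]
ft_force: [0.6, 5.3, 3.0]
width: 0.6
```

Request:
{"method": "carry_out", "body": {"targets": [[[0,0,0],[-0.4,-1.5,0],0],[[0,0,0],[-0.7,-2.9,0],0],[[0,0,0],[-0.7,-2.9,0],0]]}}

```text
t: 18.87
ee_pos: [625.3, 19.0, 38.4]
orientation: [2.347, 1.817, -0.299]
ft_force: [1.4, 14.3, 2.3]
width: 0.4
```

Request:
{"method": "carry_out", "body": {"targets": [[[0,0,0],[2,8,0],0],[[0,0,0],[5,19.4,5],0],[[0,0,0],[5,19.4,35],0],[[0,0,0],[5,19.4,70],0],[[5,-1.3,0],[5,19.4,105],0],[[11,-2.8,0],[5,19.4,140],0],[[17,-4.4,0],[5,0,160],0],[[23,-5.9,0],[-4,-35,165],0],[[29,-7.5,0],[-14,-75,165],0],[[29,-7.5,0],[-22.5,-87.2,165],0]]}}

```text
t: 19.7
ee_pos: [601.0, -78.1, 204.3]
orientation: [-2.349, -1.811, -0.317]
ft_force: [-0.5, -0.1, -1.1]
width: 0.6
```

Request:
{"method": "carry_out", "body": {"targets": [[[0,0,0],[0,0,-20],0],[[0,0,0],[0,0,-55],0],[[0,0,0],[0,0,-90],0],[[0,0,0],[0,0,-120],0],[[0,0,0],[0,0,-145],0],[[0,0,0],[0,0,-158],0],[[0,0,0],[0,0,-165],0],[[0,0,0],[1.2,4.8,-165],0],[[0,0,0],[2.2,8.7,-165],0],[[0,0,0],[2.7,10.7,-165],0]]}}

```text
t: 20.53
ee_pos: [605.7, -60.1, 39.8]
orientation: [-2.346, -1.818, -0.312]
ft_force: [0.7, 0.7, 0.4]
width: 0.6
```

Request:
{"method": "carry_out", "body": {"targets": [[[0,0,0],[0.4,1.5,0],0],[[0,0,0],[0.7,2.9,0],0],[[0,0,0],[0.7,2.9,0],0],[[0,0,0],[0.7,2.9,0],0]]}}

```text
t: 20.87
ee_pos: [605.4, -57.7, 38.9]
orientation: [-2.345, -1.817, -0.31]
ft_force: [0.5, -0.2, -0.6]
width: 0.4
```

Request:
{"method": "carry_out", "body": {"targets": [[[0,0,0],[0.4,1.5,0],0],[[0,0,0],[0.7,2.9,0],0],[[0,0,0],[0.7,2.9,0],0]]}}

```text
t: 21.12
ee_pos: [605.9, -55.9, 38.5]
orientation: [-2.346, -1.818, -0.309]
ft_force: [-2.8, -7.6, 4.0]
width: 0.5
```

Request:
{"method": "carry_out", "body": {"targets": [[[0,0,0],[0.4,1.5,0],0],[[0,0,0],[0.7,2.9,0],0],[[0,0,0],[0.7,2.9,0],0]]}}

```text
t: 21.37
ee_pos: [606.1, -55.2, 38.5]
orientation: [-2.347, -1.821, -0.307]
ft_force: [-7.7, -18.5, 7.5]
width: 0.4
```

Request:
{"method": "carry_out", "body": {"targets": [[[0,0,0],[-2,-8,0],0],[[0,0,0],[-5,-19.4,5],0],[[0,0,0],[-5,-19.4,35],0],[[0,0,0],[-5,-19.4,70],0],[[0,0,0],[-5,-19.4,105],0],[[0,0,0],[-15,-25,140],0],[[0,0,0],[-40,-30,165],0],[[0,0,0],[-75,-40,180],0],[[0,0,0],[-110,-50,190],0],[[0,0,0],[-130,-55,200],0]]}}

```text
t: 22.2
ee_pos: [473.2, -107.1, 239.0]
orientation: [-2.345, -1.816, -0.308]
ft_force: [-0.0, -0.3, -0.3]
width: 0.8
```

Run:
```python
from h import *
o=monitor.get_obs(); print({k:np.round(v,2) for k,v in o.items() if k in('ee_pos','ft_force','width','t')})
snap('side','side12');snap('scene','scene12')
for n,c in(('side1',(320,160,380,230)),('scene1',(270,200,330,260))):
  ims=[cv2.resize(cv2.imread(f'pics/{n}{k}.png')[c[1]:c[3],c[0]:c[2]],None,fx=6,fy=6,interpolation=cv2.INTER_CUBIC) for k in '02']
  cv2.imwrite(f'pics/cmp_{n}.png',np.hstack(ims))
for c in ['scene','side']:
    for q in ['cam_left_tip','cam_right_tip','bridge_end','engine','tin','screwdriver']:
        r=place_of(q,c)
        print(c,q,[(np.round(w(c,d['point']),1),round(d['confidence'],2)) for d in r[:1]])
f=frame(615.4,-18,np.radians(-14.4)); print(f([[0,25,39],[0,-25,39]]))
```

```text
{'t': np.float64(22.2), 'ee_pos': array([ 473.16, -107.14,  239.01]), 'ft_force': array([-0.03, -0.26, -0.33]), 'width': np.float64(0.84)}
scene cam_left_tip [(array([624.8,   5.2,  39.4]), 0.57)]
scene cam_right_tip [(array([608.5, -43.4,  40.9]), 0.52)]
scene bridge_end [(array([646.9, -26.2, 112.4]), 0.82)]
scene engine [(array([651.5, 191.1,   4.4]), 0.83)]
scene tin [(array([ 576.3, -214.2,    6.7]), 0.6)]
scene screwdriver [(array([780.6, -11.2,   0.8]), 0.76)]
side cam_left_tip [(array([621.2,   6.3,  39.1]), 0.41)]
side cam_right_tip []
side bridge_end [(array([642.2, -28. , 116.5]), 0.71)]
side engine [(array([652.4, 188.8,   3.7]), 0.95)]
side tin [(array([ 573.2, -216.9,    2.2]), 0.88)]
side screwdriver [(array([776.7, -12.9,   4.4]), 0.85)]
[[621.61724718   6.21457903  39.        ]
 [609.18275282 -42.21457903  39.        ]]
```

View pics/cmp_side1.png

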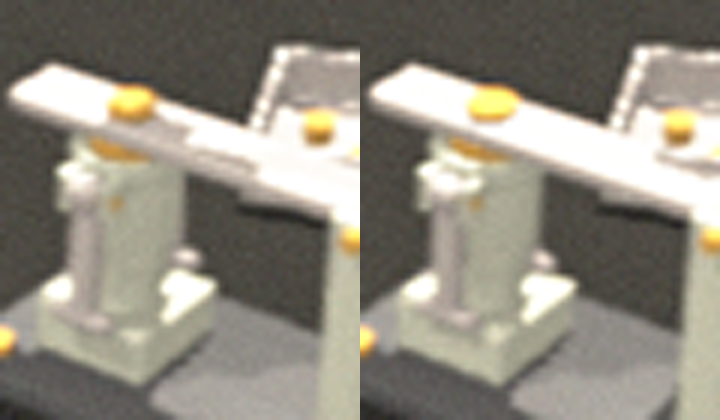

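View pics/cmp_scene1.png

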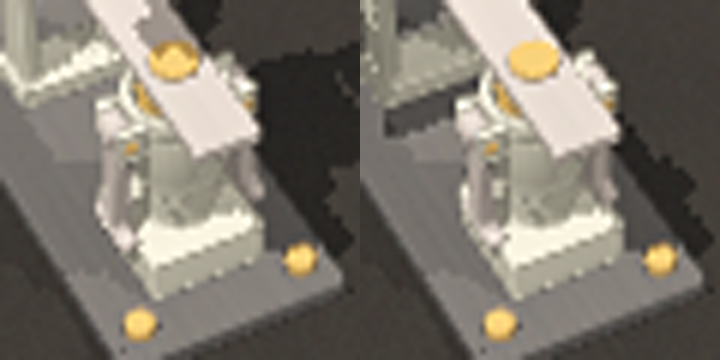

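View pics/scene12.png

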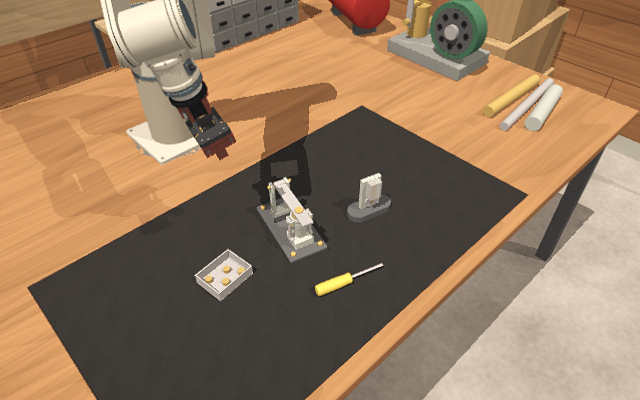

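```bash
python3 -c "
from h import *
print(order.close_job())"
```

```text
the job is handed in; nothing more can be done
None
```

The bridge is down with the adapter home in the mouth, both cam arms hang flat against the coupler, and the job was handed in at about 23 s with the gripper clear. No verdict was reported.

- **Bridge:** I tipped it down with the closed fingers. Pressed at two places on the bar, it met a hard stop: at 28 N and 35 N it gave under 0.5 mm.
- **Cam arms:** I kept them up until the bridge was down. Then I pushed both below level together with the open fingers and closed the gripper on them.
- **Correction:** The gripper stopped at about 63 mm instead of 59 mm, so the arms were not quite locked. I pushed each tip inward separately with tilted, closed fingers until it hit a firm stop, at about 14 N on the left and 20 N on the right. The two stop positions matched on both sides.
- **Final pictures:** The tips are about 51 mm apart where 50 mm is expected when locked. The engine, tin and screwdriver read the same as at the start, within the network's error.

**Unconfirmed:** the bar's top face measured about 115 mm above the surface, not 112 mm. Other heights also read about 3 mm high, so I took this as a mat under the stand and not the bridge sitting short, but I could not check it directly. I also could not measure the arm angles to better than a few hundredths of a radian.

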